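Tip a tray of jar caps into the line crate

ROBOT

A 7-joint arm with a two-finger parallel gripper is mounted at the origin on the work surface. World frame = base frame: x ahead of the robot, y to its left, z up, the work surface at z = 0. Lengths are in m, angles in rad, forces in N, time in s.
With the tool pointing down it reaches from about 0.4 to 0.85 m from the base axis. Payload 10.4 kg.
Tool frame: the origin (TCP) lies midway between the tips of the shut fingers; the grasp point (between the pads) lies 19 mm behind it; z points along the fingers, y is the direction in which the jaws open and shut (so a half turn about z gives the same grasp; the last joint's range is limited). The gripper opens to 85 mm and grips with 20 to 120 N. Pads are 22 mm wide; open, the fingers measure 114 mm over their backs; the gripper's body (76 mm by 85 mm) begins 54 mm behind the grasp point. The pads swing forward as they close: fully open they stand 13 mm farther back than shut.
Start: joints at [-1.317, 0.332, -0.065, 1.46, 0.022, 1.35, -0.088], TCP at [0.171, 0.601, 0.231] pointing down, gripper open.
Joint ranges: [-2.6, 2.6], [-0.5, 2.12], [-1.47, 1.34], [0.16, 2.42], [-1.27, 4.41], [0.06, 2.06], [-2.6, 2.6]. Speed limits (rad/s): [2.22, 2.22, 2.79, 2.79, 3.14, 3.14, 3.14].

INTERFACE

Orientations are given as a unit quaternion [x, y, z, w].
In Python, from workcell import manip, camera, camera_info, workorder, nets gives the robot as it stands.
- The arm moves only by the tool apply_moves, never from a script. Its argument "commands" is a list of rows, each a list of 5 numbers: the shift along the tool's x, y, z in m, then the turn about the tool's z in degrees, then the gripper command: -1 is fully open, 1 is shut, values between are in proportion. A call has 1 to 5 rows; each row shifts and turns the pose as measured when the row begins, along the tool's axes as they then stand; what a row does not reach is not made up. A row lasts 1/12 s, in which the tool goes at most 41.7 mm and 7.16 degrees, less where a joint would pass 70% of its speed; a pose out of reach is approached as far as the arm can. A call is refused whole if a number of a shift passes 0.0417 or a number of a turn 7.16, either way. A call with a gripper value outside its range is refused whole. The fingers move at their own pace and stop on an object; "squeeze" is the grip in N (left out, the last holds). Time passes only in rows, so rows that do not move let the fingers close. It gives the time, the measured TCP pose, the force and the opening at its end, in the units of the state.
- manip.get_obs(): the state, without advancing time (a new reading comes with each control period).
- camera(name): name is "side" or "top" or "wrist"; returns (picture, depth): 420x560x3 uint8, red, green, blue; 420x560 float32, m along the optical axis (not along the pixel's ray), 0 where there is no reading.
- camera_info(name): a dict with "camera_matrix" (3x3 intrinsics, pixels), "xyz" and "rotation" of the camera in the world; the wrist camera has in their place "T_tool_cam" (4x4, takes a point from camera to tool coordinates, whose origin is the TCP and whose axes are the flange's). Camera axes: x right, y down, z forward; pixel columns grow to the right and rows downward; lengths in m; the calibration is good to about 2 mm. A picture is of the moment at which its call begins: read the wrist's pose just before it. camera_info takes no time and is no camera call.
- workorder.hand_in(): hands the job in, once; it reports no verdict.
Trained networks look in the newest picture that a camera, given by its name, has taken for a name from the list of things; names that differ only in an ending like _2 or _b are one class to them, and where a whole thing is asked for, a point or a joint stands for the part that bears it (a point fixed in the world has none). Each returns a list of dicts, best first, with "conf" (0 to 1); they miss things now and then, are a little off and sometimes report something else, mostly with a low value. They report only what shows in the picture. A call takes as long as a camera call. They do not tell look-alikes from the thing itself.
- nets.look_for(camera, thing): "rect" ([left, top, width, height] in pixels, round what is visible of it).
- nets.place_of(camera, thing): "xy" ([column, row] in pixels: a listed point, or the origin of a listed thing).
The state is a dict: "clock": time; "joint_pos": joint angles; "joint_velocities": joint speeds; "tau": joint torques, N m; "position": TCP position; "ee_rot": TCP orientation; "ft_force": force on the tool from outside, world axes, zero at the start; "torque": the same for the moment, N m; "grip_width": opening from 0.0 (shut) to 1.0 (fully open).
Only numpy, scipy, OpenCV 4.12 (cv2) and the standard library are available. Lean on these libraries where they do the work, as an engineer would, in place of code of your own. Each camera call takes 0.05 s, during which the arm holds its last target. There are 200 camera calls.

TASK

Lift the loaded steel tray by its top bar and, keeping it level, rest its open lip gently on the rim of the red crate. Then tip the tray so that all four caps slide off into the crate, keeping it resting lightly on the rim until all four lie inside, and stand the empty tray flat on the middle of the rubber mat again. Do not shove the crate away or disturb the carton, the two bottles and the label roll.

Things in the scene. Friction and masses are not known exactly. Their poses are not given: they have to be found in the camera images.
- tray: Loose steel tray, 200 long (x) x 160 wide (y), floor 4 mm, walls 34 mm high and 4 mm thick at the back (-x) and both sides, open at the front (+x). Two uprights (x = 0, y = +-81) carry a level bar across it (along y), above the load. Origin: centre of the underside. 0.35 kg, loaded about 0.5 kg. Caps slide off at a tilt of 20 to 35 degrees (friction varies).
- tray_grip (a point): Centre of the tray's top bar, 117 mm above the underside. The bar is flat-sided, 16 mm thick (tray x), 24 mm high, 150 mm free length along tray y. Axes as the tray.
- tray_lip (a point): Middle of the tray's open front edge, on the underside: 100 mm ahead (+x) of the tray's origin. Axes as the tray.
- mat: Fixed black rubber mat, 270 x 210 x 4 mm, on which the tray stands. Origin: centre of the underside, on the table.
- crate: Loose red plastic crate, open on top, 300 (x) x 200 (y) x 120 mm high, walls and floor 6 mm, rim at 120 mm; about 1.6 kg. One long side is turned to the mat. It stands to the left or to the right of the mat. Origin: centre of the underside.
- cap0: One of four equal white plastic jar caps, plain discs of 60 mm diameter and 26 mm height, about 45 g (varies), lying loose on the tray in two rows of two. Origin: centre of its underside.
- cap1: One of four equal white plastic jar caps, plain discs of 60 mm diameter and 26 mm height, about 45 g (varies), lying loose on the tray in two rows of two. Origin: centre of its underside.
- cap2: One of four equal white plastic jar caps, plain discs of 60 mm diameter and 26 mm height, about 45 g (varies), lying loose on the tray in two rows of two. Origin: centre of its underside.
- cap3: One of four equal white plastic jar caps, plain discs of 60 mm diameter and 26 mm height, about 45 g (varies), lying loose on the tray in two rows of two. Origin: centre of its underside.
- carton: Bystander: closed cardboard carton, 200 x 150 x 100 mm high, on the side of the mat away from the crate. Origin: centre of the underside.
- bottle_a: Bystander: standing sauce bottle, 56 mm diameter, 190 mm high. Origin: centre of its base.
- bottle_b: Bystander: the same kind of bottle. Origin: centre of its base.
- label_roll: Bystander: paper label roll lying flat, 90 mm diameter, 50 mm high. Origin: centre of its underside.
Mind the look-alikes: they are no part of the job. Leave any yellow look-alike of the cap0 alone.

How it is judged:
By the outcome, as a careful person would: the job done as asked, in the order asked, and still so for the second after the job is handed in, with the robot touching nothing.
It also fails if it takes over 72 s, if anything falls off the work surface, if the arm or the gripper's body presses on something with over 40 N, if the wrist force passes 120 N, or if a joint passes its speed limit or range.

## Working session

There is one attempt and no reset: what is moved stays moved. The work goes in short steps, Python scripts to look and compute and a tool call to move; the robot and the scene stay as the last step left them, time stands still between calls to the robot, and variables do not carry over. Pictures are saved under pics/ and viewed, about 8 in all and at most 12, crops included, and the job is handed in when it is done.

Besides the shell and the picture viewer there is one more tool, called as a command line: name --pt "numbers of a row" for each row, then --argument value for the rest. apply_moves: Moves the arm, as the interface text tells. Its arguments: {"type":"object","properties":{"commands":{"type":"array","items":{"type":"array","items":{"type":"number"}}},"squeeze":{"type":"number"}},"required":["commands"]}

```bash
mkdir -p pics
cat > h.py <<'E'
from workcell import manip, camera, camera_info, workorder, nets
import numpy as np, cv2
from scipy.spatial.transform import Rotation as R
def K(c):
    i=camera_info(c); return i
def cam_T(c):
    i=camera_info(c); M=np.array(i["camera_matrix"])
    if "T_tool_cam" in i:
        o=manip.get_obs(); T=np.eye(4); T[:3,:3]=R.from_quat(o["ee_rot"]).as_matrix(); T[:3,3]=o["position"]
        return M,T@np.array(i["T_tool_cam"])
    T=np.eye(4); r=np.array(i["rotation"]); T[:3,:3]=r if r.shape==(3,3) else R.from_quat(r).as_matrix(); T[:3,3]=i["xyz"]; return M,T
def cloud(c):
    M,T=cam_T(c); im,d=camera(c); v,u=np.mgrid[0:d.shape[0],0:d.shape[1]]
    p=np.stack([(u-M[0,2])/M[0,0]*d,(v-M[1,2])/M[1,1]*d,d],-1)@T[:3,:3].T+T[:3,3]
    p[d==0]=np.nan; return im,p
def save(n,im): cv2.imwrite("pics/"+n,cv2.cvtColor(im,cv2.COLOR_RGB2BGR))
E
python3 - <<'E'
from h import *
o=manip.get_obs(); print({k:np.round(v,3).tolist() for k,v in o.items()})
print(R.from_quat(o["ee_rot"]).as_matrix().round(3))
im,p=cloud("top"); save("top0.png",im); np.save("top0.npy",p)
for t in ["tray","tray_grip","tray_lip","mat","crate","cap0","carton","bottle_a","label_roll"]:
    for r in nets.place_of("top",t)[:5]:
        u,v=np.round(r["xy"]).astype(int); print(t,round(r["conf"],2),u,v,p[min(v,419),min(u,559)].round(3) if 0<=u<560 and 0<=v<420 else "")
im,_=cloud("side"); save("side0.png",im)
E
```

```text
{'clock': 0.0, 'joint_pos': [-1.317, 0.333, -0.065, 1.461, 0.022, 1.35, -0.088], 'joint_velocities': [0.001, -0.001, -0.002, 0.001, 0.0, -0.001, -0.001], 'tau': [0.001, -62.545, 0.049, -39.159, 0.016, 0.01, -0.0], 'position': [0.171, 0.601, 0.231], 'ee_rot': [0.138, 0.99, -0.001, -0.0], 'ft_force': [-0.129, 0.61, -0.37], 'torque': [0.06, 0.061, -0.006], 'grip_width': 0.999}
[[-0.962  0.273 -0.   ]
 [ 0.273  0.962 -0.001]
 [-0.    -0.001 -1.   ]]
tray 0.85 279 221 [ 0.472 -0.031  0.006]
tray_grip 0.94 279 216 [ 0.474 -0.028  0.128]
tray_lip 0.69 286 187 [ 0.574 -0.055  0.009]
mat 0.17 266 137 [0.718 0.002 0.049]
crate 0.67 380 209 [ 0.502 -0.337  0.004]
cap0 0.81 386 295 [ 0.249 -0.333  0.027]
cap0 0.77 292 243 [ 0.405 -0.066  0.039]
cap0 0.61 295 218 [ 0.467 -0.071  0.129]
cap0 0.59 265 210 [0.49  0.009 0.131]
cap0 0.53 264 237 [0.424 0.014 0.032]
carton 0.94 158 237 [0.427 0.3   0.101]
carton 0.74 267 133 [ 0.747 -0.002 -0.002]
bottle_a 0.76 326 134 [ 0.719 -0.174  0.063]
bottle_a 0.68 214 134 [0.715 0.148 0.094]
label_roll 0.56 267 137 [ 0.718 -0.001  0.048]
```

View pics/top0.png

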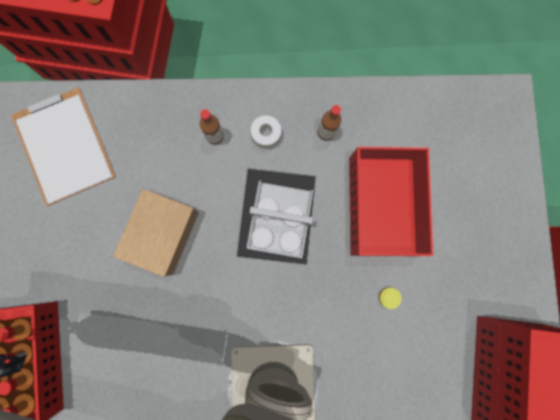

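View pics/side0.png

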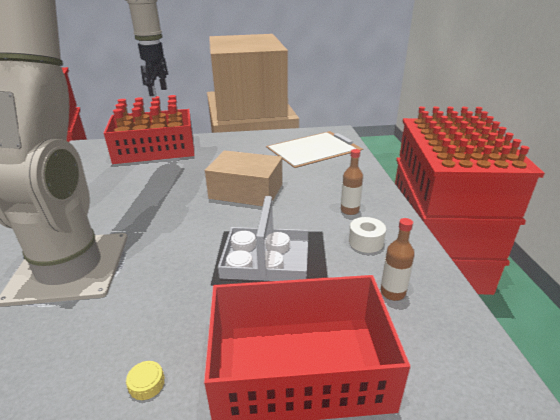

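The picture shows the tray on the black mat at (281,221), lip towards image top (+x), bar along world y. The crate is to the right at (390,203). The yellow cap at (391,298) is a look-alike; the white caps are the four on the tray. Now I measure bar, mat and crate rim.

Run:
```python
from h import *
p=np.load("top0.npy"); im=cv2.cvtColor(cv2.imread("pics/top0.png"),cv2.COLOR_BGR2RGB).astype(int)
def rect(m,n):
    q=p[m][:,:2]; q=q[~np.isnan(q).any(1)]; b=cv2.minAreaRect((q*1000).astype(np.float32)); print(n,len(q),np.round(b[0],1),np.round(b[1],1),round(b[2],1)); return q
z=p[...,2]; X=p[...,0]; Y=p[...,1]
reg=(X>.3)&(X<.65)&(Y>-.18)&(Y<.15)
b=rect(reg&(z>.115)&(z<.16),"bar"); c=b.mean(0); e=np.linalg.svd(b-c)[2][0]; print(c,np.degrees(np.arctan2(*e[::-1])), np.nanmedian(z[reg&(z>.115)]))
dark=(im.sum(-1)<150)&reg&(z<.015); rect(dark,"mat")
red=(im[...,0]>110)&(im[...,1]<70)&(Y<-.15)&(Y>-.55)&(X>.2)&(X<.8)
rect(red&(z>.112)&(z<.135),"crate rim"); print("rimz",np.nanmedian(z[red&(z>.112)]))
rect(reg&(z>.012)&(z<.05),"tray body")
# wall-height
wl=reg&(z>.03)&(z<.042); 
for n,s in [("+x",(X>.52)),("-x",(X<.40))]: print(n,(wl&s).sum(),np.nanmean(z[reg&s&(z>.008)&(z<.05)]))
crop=cv2.resize(im[165:270,230:330].astype(np.uint8),None,fx=5,fy=5,interpolation=3); save("crop.png",crop)
```

```text
bar 417 [477.5 -34. ] [167.2  17.3] 78.4
[ 0.47694934 -0.03412028] 78.58666357998881 0.1320865830635769
mat 0 [0. 0.] [0. 0.] 0.0
crate rim 394 [ 510.6 -342.7] [196.9 293.4] 88.0
rimz 0.1179151846046238
tray body 1484 [477.7 -35.3] [165.2 200.2] 78.3
+x 144 0.017206799582067295
-x 191 0.02643108467828815
```

View pics/crop.png

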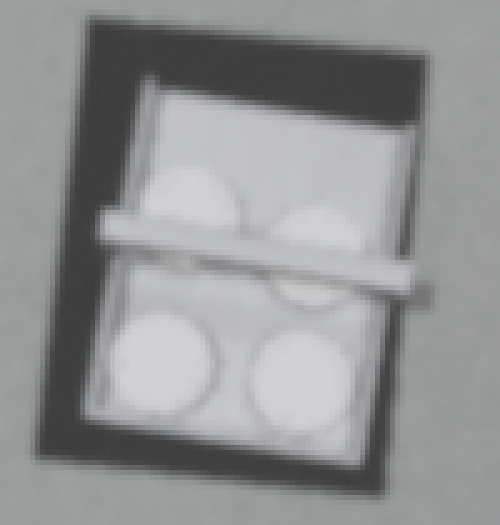

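```bash
cat >> h.py <<'E'
def yaw(o): 
    m=R.from_quat(o["ee_rot"]).as_matrix(); return np.degrees(np.arctan2(m[1,1],m[0,1]))
def plan(x,y,z,az,via=None):
    """rows to reach TCP xyz, tool-y azimuth az (deg); equal steps"""
    o=manip.get_obs(); p=np.array(o["position"]); a=yaw(o); d=np.array([x,y,z])-p; da=(az-a+180)%360-180
    n=int(max(np.ceil(np.linalg.norm(d)/.040),np.ceil(abs(da)/7),1)); rows=[]
    for i in range(n):
        b=np.radians(a+da*i/n); s=d/n; ty=np.array([np.cos(b),np.sin(b),0]); tx=np.array([-np.sin(b),np.cos(b),0])
        rows.append([round(float(v),4) for v in (s@tx,s@ty,-s[2])]+[round(float(-da/n),2)])
    m=R.from_quat(o["ee_rot"]).as_matrix(); print("pos",p.round(4),"az",round(a,2),"tilt z",m[:,2].round(4),"clock",round(float(o["clock"]),2),"grip",round(float(o["grip_width"]),3),"F",np.round(o["ft_force"],2),"M",np.round(o["torque"],2))
    for r in rows: print(r)
E
python3 - <<'E'
from h import *
M,T=cam_T("top")
def pix(u,v,z):
    r=T[:3,:3]@np.array([(u-M[0,2])/M[0,0],(v-M[1,2])/M[1,1],1]); return (T[:3,3]+r*(z-T[2,3])/r[2]).round(4)
c=[pix(230+a/5-.4,165+b/5-.4,.004) for a,b in [(88,15),(427,58),(383,492),(38,458)]]; print(c,np.mean(c,0))
plan(.477,-.034,.231,-11.4)
print(R.from_quat(manip.get_obs()["ee_rot"]).as_matrix()[:,0])
E
```

```text
[array([0.6375, 0.0608, 0.004 ]), array([ 0.6066, -0.1444,  0.004 ]), array([ 0.3461, -0.1085,  0.004 ]), array([0.3712, 0.0945, 0.004 ])] [ 0.49035 -0.0244   0.004  ]
pos [0.1708 0.6012 0.2313] az 74.14 tilt z [ 0.e+00  1.e-04 -1.e+00] clock 0.55 grip 0.996 F [-0.05  0.64 -0.81] M [-0.    0.02  0.03]
[-0.026, -0.0293, 0.0, 4.75]
[-0.0283, -0.027, 0.0, 4.75]
[-0.0305, -0.0246, 0.0, 4.75]
[-0.0324, -0.022, 0.0, 4.75]
[-0.0341, -0.0192, 0.0, 4.75]
[-0.0356, -0.0163, 0.0, 4.75]
[-0.0368, -0.0133, 0.0, 4.75]
[-0.0378, -0.0102, 0.0, 4.75]
[-0.0385, -0.0071, 0.0, 4.75]
[-0.039, -0.0038, 0.0, 4.75]
[-0.0392, -0.0006, 0.0, 4.75]
[-0.0391, 0.0026, 0.0, 4.75]
[-0.0387, 0.0059, 0.0, 4.75]
[-0.0381, 0.0091, 0.0, 4.75]
[-0.0372, 0.0122, 0.0, 4.75]
[-0.0361, 0.0152, 0.0, 4.75]
[-0.0347, 0.0182, 0.0, 4.75]
[-0.0331, 0.021, 0.0, 4.75]
[-9.61934500e-01  2.73280108e-01 -2.09239734e-06]
```

apply_moves --pt "-0.026 -0.029 0 4.75 -1" --pt "-0.028 -0.027 0 4.75 -1" --pt "-0.031 -0.025 0 4.75 -1" --pt "-0.032 -0.022 0 4.75 -1" --pt "-0.034 -0.019 0 4.75 -1"

```text
clock: 0.97
position: [0.2513, 0.4248, 0.2281]
ee_rot: [0.34, 0.941, -0.001, -0.002]
ft_force: [1.8, -0.3, 0.6]
grip_width: 0.998
```

apply_moves --pt "-0.036 -0.016 0 4.75 -1" --pt "-0.037 -0.013 0 4.75 -1" --pt "-0.038 -0.01 0 4.75 -1" --pt "-0.038 -0.007 0 4.75 -1" --pt "-0.039 -0.004 0 4.75 -1"

```text
clock: 1.38
position: [0.3377, 0.239, 0.2281]
ee_rot: [0.535, 0.845, 0.001, -0.003]
ft_force: [1.7, 0.1, 0.6]
grip_width: 1.0
```

apply_moves --pt "-0.039 0 0 4.75 -1" --pt "-0.039 0.003 0 4.75 -1" --pt "-0.039 0.006 0 4.75 -1" --pt "-0.038 0.009 0 4.75 -1" --pt "-0.037 0.012 0 4.75 -1"

```text
clock: 1.8
position: [0.4201, 0.0509, 0.2285]
ee_rot: [0.705, 0.709, 0.003, -0.003]
ft_force: [0.6, 0.8, -0.2]
grip_width: 1.003
```

```bash
python3 -c "
from h import *
plan(.4772,-.034,.2,-11.4)"
```

```text
pos [0.4201 0.0509 0.2285] az 0.39 tilt z [ 2.0e-04  9.2e-03 -1.0e+00] clock 1.8 grip 1.003 F [ 0.61  0.78 -0.24] M [ 0.09 -0.09 -0.07]
[-0.0284, 0.0188, 0.0095, 3.93]
[-0.0271, 0.0208, 0.0095, 3.93]
[-0.0256, 0.0226, 0.0095, 3.93]
```

apply_moves --pt "-0.028 0.019 0.0095 3.9 -1" --pt "-0.027 0.021 0.0095 3.9 -1" --pt "-0.026 0.023 0.0095 3.9 -1" --pt "0 0 0 0 -1"

```text
clock: 2.13
position: [0.4816, -0.0469, 0.2007]
ee_rot: [0.781, 0.624, 0.006, -0.001]
ft_force: [-0.9, 0.0, 0.8]
grip_width: 1.002
```

Run:
```python
from h import *
plan(.4772,-.034,.101,-11.4)
im,p=cloud("wrist"); save("w0.png",im)
z=p[...,2];X=p[...,0];Y=p[...,1]
m=(z>.12)&(z<.145)&(X>.4)&(X<.56)&(abs(Y+.035)<.1)
q=p[m]; c=q.mean(0); e=np.linalg.svd((q-c)[:,:2],full_matrices=False)[2][0]; print(len(q),c,np.degrees(np.arctan2(e[1],e[0])),q.min(0),q.max(0))
```

```text
pos [ 0.4816 -0.0469  0.2007] az -12.76 tilt z [ 0.008   0.0097 -0.9999] clock 2.13 grip 1.002 F [-0.93  0.01  0.79] M [0.01 0.07 0.01]
[0.0039, -0.0024, 0.0332, -0.45]
[0.0039, -0.0024, 0.0332, -0.45]
[0.0039, -0.0023, 0.0332, -0.45]
7184 [ 0.47945984 -0.02222395  0.1339201 ] 78.60186140052244 [ 0.45264734 -0.1155997   0.12033611] [0.50256033 0.05171986 0.13657693]
```

View pics/w0.png

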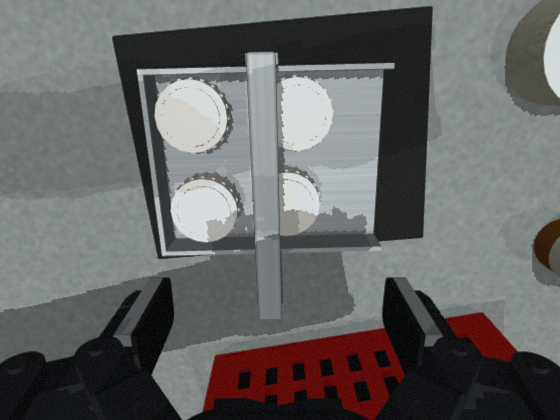

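The wrist view shows the four white caps on the tray and the bar at columns 246–282, vertical between the fingers. Now I descend.

apply_moves --pt "0.006 -0.004 0.02 -0.7 -1" --pt "0.006 -0.004 0.025 -0.7 -1" --pt "0 0 0.025 0 -1" --pt "0 0 0.02 0 -1" --pt "0 0 0.008 0 -1"

```text
clock: 2.6
position: [0.478, -0.0266, 0.1033]
ee_rot: [0.771, 0.637, 0.01, -0.001]
ft_force: [0.0, 0.4, -0.1]
grip_width: 0.998
```

```bash
python3 -c "
from h import *
plan(.4772,-.034,.101,-11.4)"
```

```text
pos [ 0.478  -0.0266  0.1033] az -10.85 tilt z [ 0.0139  0.0143 -0.9998] clock 2.6 grip 0.998 F [ 0.04  0.36 -0.08] M [-0.    0.05  0.02]
[-0.0074, 0.0006, 0.0023, 0.55]
```

apply_moves --pt "-0.007 0.0005 0.002 0.5 -1" --pt "0 0 0 0 -0.3" --pt "0 0 0 0 0.3" --pt "0 0 0 0 1" --pt "0 0 0 0 1" --squeeze 60

```text
clock: 3.02
position: [0.4775, -0.0325, 0.1031]
ee_rot: [0.773, 0.635, 0.011, -0.001]
ft_force: [-0.8, -0.1, -0.3]
grip_width: 0.457
```

apply_moves --pt "0 0 0 0 1" --pt "0 0 0 0 1" --pt "0 0 0 0 1"

```text
clock: 3.27
position: [0.4782, -0.0323, 0.1048]
ee_rot: [0.773, 0.635, 0.012, -0.001]
ft_force: [-1.0, 0.4, -3.3]
grip_width: 0.178
```

```bash
python3 -c "
from h import *
plan(.4772,-.034,.101,-11.4)"
```

```text
pos [ 0.4782 -0.0323  0.1048] az -11.23 tilt z [ 0.0166  0.0168 -0.9997] clock 3.27 grip 0.178 F [-0.99  0.38 -3.33] M [ 0.03  0.53 -0.05]
[-0.0018, -0.0006, 0.0038, 0.17]
```

apply_moves --pt "0 0 -0.006 0 1" --pt "0 0 -0.012 0 1" --pt "0 0 -0.02 0 1" --pt "0 0 -0.025 0 1" --pt "0 0 -0.025 0 1"

```text
clock: 3.68
position: [0.4715, -0.0344, 0.1905]
ee_rot: [0.773, 0.634, 0.005, -0.004]
ft_force: [1.5, -0.5, -4.8]
grip_width: 0.175
```

```bash
python3 -c "
from h import *
plan(.51,-.10,.255,-92)"
```

```text
pos [ 0.4715 -0.0344  0.1905] az -11.25 tilt z [ 0.0032  0.0125 -0.9999] clock 3.68 grip 0.175 F [ 1.47 -0.51 -4.77] M [ 0.02 -0.16 -0.02]
[-0.0047, 0.0042, -0.0054, 6.73]
[-0.0042, 0.0047, -0.0054, 6.73]
[-0.0036, 0.0052, -0.0054, 6.73]
[-0.003, 0.0056, -0.0054, 6.73]
[-0.0023, 0.0059, -0.0054, 6.73]
[-0.0016, 0.0061, -0.0054, 6.73]
[-0.0009, 0.0063, -0.0054, 6.73]
[-0.0001, 0.0063, -0.0054, 6.73]
[0.0006, 0.0063, -0.0054, 6.73]
[0.0013, 0.0062, -0.0054, 6.73]
[0.0021, 0.006, -0.0054, 6.73]
[0.0027, 0.0057, -0.0054, 6.73]
```

apply_moves --pt "-0.004 0.003 -0.01 3 1" --pt "-0.004 0.005 -0.01 5 1" --pt "-0.004 0.005 -0.01 6 1" --pt "-0.003 0.0055 -0.01 6.5 1" --pt "-0.0025 0.006 -0.008 6.5 1"

```text
clock: 4.1
position: [0.4878, -0.0609, 0.2445]
ee_rot: [0.903, 0.43, 0.006, -0.005]
ft_force: [0.3, 0.2, -5.1]
grip_width: 0.177
```

apply_moves --pt "-0.002 0.006 -0.006 6.5 1" --pt "-0.001 0.006 -0.006 6.5 1" --pt "0 0.006 -0.004 6.5 1" --pt "0 0.006 0 6.5 1" --pt "0.001 0.006 0 6.5 1"

```text
clock: 4.52
position: [0.5042, -0.0886, 0.2629]
ee_rot: [0.989, 0.145, 0.004, -0.006]
ft_force: [0.4, -0.1, -5.2]
grip_width: 0.178
```

```bash
python3 -c "
from h import *
plan(.51,-.10,.255,-92)"
```

```text
pos [ 0.5042 -0.0886  0.2629] az -73.29 tilt z [ 0.0052  0.0134 -0.9999] clock 4.52 grip 0.178 F [ 0.4  -0.09 -5.19] M [-0.14 -0.01  0.04]
[0.0008, 0.0042, 0.0026, 6.24]
[0.0012, 0.0041, 0.0026, 6.24]
[0.0017, 0.0039, 0.0026, 6.24]
```

apply_moves --pt "0.001 0.004 0 6.2 1" --pt "0.001 0.006 0 6 1" --pt "0.002 0.008 0 4.5 1" --pt "0.001 0.012 0 2 1" --pt "0 0.012 -0.002 0 1"

```text
clock: 4.93
position: [0.5099, -0.1305, 0.2635]
ee_rot: [1.0, -0.028, 0.0, -0.006]
ft_force: [0.2, -0.2, -5.5]
grip_width: 0.176
```

apply_moves --pt "0 0.011 0 0 1" --pt "0 0.005 0 0 1" --pt "0 0 0 0 1"

```text
clock: 5.18
position: [0.5075, -0.152, 0.2638]
ee_rot: [1.0, -0.027, -0.0, -0.006]
ft_force: [-0.1, 0.5, -4.6]
grip_width: 0.183
```

Run:
```python
from h import *
plan(.51,-.15,.235,-92)
im,p=cloud("side"); save("side1.png",im)
im,p=cloud("top"); z=p[...,2]; np.save("top1.npy",p)
m=(z>.14)&(z<.18)&(p[...,1]<-.03)&(p[...,1]>-.3)&(p[...,0]>.38)&(p[...,0]<.63)
q=p[m]; b=cv2.minAreaRect((q[:,:2]*1000).astype(np.float32)); print(len(q),b,q.min(0),q.max(0))
```

```text
pos [ 0.5075 -0.152   0.2638] az -93.09 tilt z [-1.000e-04  1.110e-02 -9.999e-01] clock 5.18 grip 0.183 F [-0.07  0.51 -4.56] M [-0.07 -0.01  0.05]
[0.0024, -0.0022, 0.0288, -1.09]
935 ((507.5492248535156, -100.76019287109375), (103.70207977294922, 158.7765350341797), 84.80304718017578) [ 0.42731375 -0.15951486  0.16020446] [ 0.59130786 -0.05013489  0.17992434]
```

View pics/side1.png

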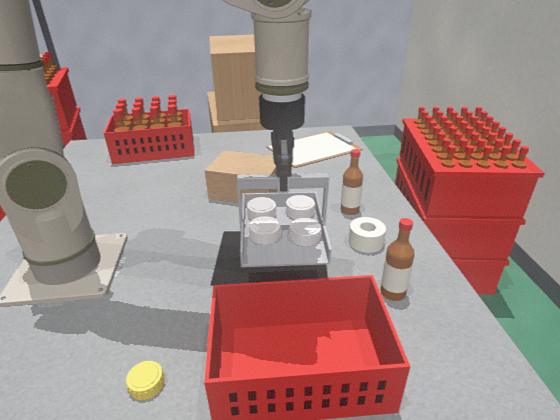

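The side view shows the tray level with the four caps on it, lip facing the crate. Next: lower onto the rim.

apply_moves --pt "0.001 0.001 0.01 -0.5 1" --pt "0.001 0.001 0.014 -0.5 1" --pt "0 0.001 0.008 0 1" --pt "0 0 0.003 0 1"

```text
clock: 5.62
position: [0.5106, -0.151, 0.2265]
ee_rot: [1.0, -0.014, 0.001, -0.007]
ft_force: [1.0, -0.9, -5.0]
grip_width: 0.172
```

Run:
```python
from h import *
plan(.51,-.155,.222,-92)
```

```text
pos [ 0.5106 -0.151   0.2265] az -91.63 tilt z [ 0.0015  0.013  -0.9999] clock 5.62 grip 0.172 F [ 0.96 -0.93 -5.05] M [-0.11 -0.02 -0.01]
[-0.0005, 0.004, 0.0045, 0.37]
```

apply_moves --pt "0 0.002 0.0015 0 1" --pt "0 0.002 0.0015 0 1"

```text
clock: 5.78
position: [0.5104, -0.1535, 0.2226]
ee_rot: [1.0, -0.013, 0.0, -0.007]
ft_force: [-4.2, 4.7, 6.7]
grip_width: 0.175
```

apply_moves --pt "0 0.001 0.0015 0 1"

```text
clock: 5.87
position: [0.511, -0.1543, 0.2219]
ee_rot: [1.0, -0.013, 0.001, -0.007]
ft_force: [-3.1, 3.2, 6.4]
grip_width: 0.174
```

apply_moves --pt "0 0 0.001 0 1"

```text
clock: 5.95
position: [0.5116, -0.1543, 0.2219]
ee_rot: [1.0, -0.013, 0.001, -0.007]
ft_force: [-5.2, 3.3, 6.9]
grip_width: 0.18
```

apply_moves --pt "0 0 -0.0008 0 1"

```text
clock: 6.03
position: [0.5119, -0.1548, 0.2233]
ee_rot: [1.0, -0.013, 0.002, -0.007]
ft_force: [-1.6, -0.6, -4.8]
grip_width: 0.174
```

apply_moves --pt "0 0 -0.0004 0 1"

```text
clock: 6.12
position: [0.5121, -0.155, 0.224]
ee_rot: [1.0, -0.013, 0.002, -0.007]
ft_force: [0.2, 0.7, -5.3]
grip_width: 0.177
```

Run:
```python
from h import *
plan(.51,-.155,.222,-92)
```

```text
pos [ 0.5121 -0.155   0.224 ] az -91.46 tilt z [ 0.0046  0.014  -0.9999] clock 6.12 grip 0.177 F [ 0.24  0.73 -5.32] M [-0.12  0.03 -0.07]
[-0.0021, 0.0, 0.002, 0.54]
```

apply_moves --pt "-0.001 0 0.0012 0.2 1"

```text
clock: 6.2
position: [0.5113, -0.1552, 0.2231]
ee_rot: [1.0, -0.015, 0.003, -0.007]
ft_force: [-0.1, 0.4, -4.9]
grip_width: 0.178
```

apply_moves --pt "-0.0005 0 0.0006 0.2 1"

```text
clock: 6.28
position: [0.5108, -0.1551, 0.2225]
ee_rot: [1.0, -0.016, 0.003, -0.007]
ft_force: [0.2, 2.2, -0.5]
grip_width: 0.176
```

apply_moves --pt "0 0 0.0004 0 1"

```text
clock: 6.37
position: [0.511, -0.1549, 0.2223]
ee_rot: [1.0, -0.016, 0.003, -0.007]
ft_force: [-0.9, 2.3, 2.1]
grip_width: 0.177
```

apply_moves --pt "0 0.003 -0.001 0 1" --pt "0 0.01 -0.0003 0 1" --pt "0 0.015 0 0 1" --pt "0 0.02 0 0 1" --pt "0 0.02 0 0 1"

```text
clock: 6.78
position: [0.5094, -0.2221, 0.2219]
ee_rot: [1.0, -0.012, 0.003, -0.008]
ft_force: [0.2, 0.0, -3.5]
grip_width: 0.179
```

apply_moves --pt "0 0.02 0 0 1" --pt "0 0.02 0 0 1" --pt "0 0.01 0 0 1" --pt "0 0 0 0 1"

```text
clock: 7.12
position: [0.5055, -0.2823, 0.2207]
ee_rot: [1.0, -0.015, 0.002, -0.007]
ft_force: [-0.5, 0.6, -2.1]
grip_width: 0.177
```

Run:
```python
from h import *
plan(.511,-.281,.222,-92)
```

```text
pos [ 0.5055 -0.2823  0.2207] az -91.72 tilt z [ 0.0049  0.0132 -0.9999] clock 7.12 grip 0.177 F [-0.52  0.6  -2.09] M [ 0.24 -0.26  0.02]
[0.0055, -0.0015, -0.0013, 0.28]
```

apply_moves --pt "0 0 0 0 0.6" --pt "0 0 0 0 0.5" --pt "0 0 0 0 0.5"

```text
clock: 7.37
position: [0.5051, -0.284, 0.2213]
ee_rot: [1.0, -0.016, 0.002, -0.006]
ft_force: [0.1, -0.2, -0.3]
grip_width: 0.249
```

Run:
```python
from h import *
plan(.511,-.281,.222,-92)
im,p=cloud("side"); save("side2.png",im)
```

```text
pos [ 0.5051 -0.284   0.2213] az -91.87 tilt z [ 0.0052  0.0114 -0.9999] clock 7.37 grip 0.249 F [ 0.08 -0.24 -0.29] M [-0.1   0.06  0.01]
[0.0058, -0.0032, -0.0007, 0.13]
```

View pics/side2.png

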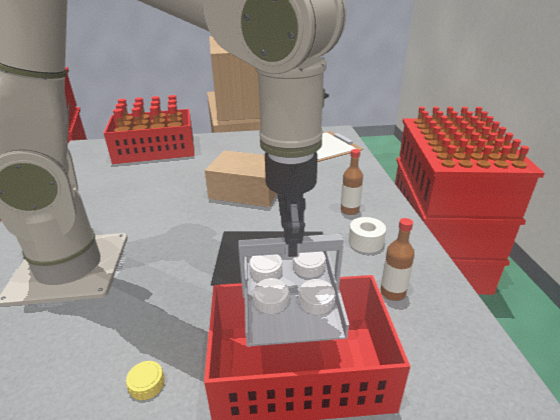

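It works: the tray is nosing down over the rim with the bar loose between the fingers, caps still on. Opening further in small steps.

apply_moves --pt "0 0 0 0 0.44" --pt "0 0 0 0 0.42" --pt "0 0 0 0 0.4"

```text
clock: 7.67
position: [0.5059, -0.2822, 0.2219]
ee_rot: [1.0, -0.015, 0.003, -0.006]
ft_force: [-0.4, -0.7, 0.4]
grip_width: 0.301
```

```bash
cat >> h.py <<'E'
def tray_tilt():
    im,p=cloud("side"); g=im.astype(int); z=p[...,2];X=p[...,0];Y=p[...,1]
    m=(X>.40)&(X<.62)&(Y<-.1)&(Y>-.45)&(z>.03)&(z<.3)&(abs(g[...,0]-g[...,1])<25)
    return im,p,m
E
python3 - <<'E'
from h import *
plan(.511,-.281,.222,-92)
im,p=cloud("side"); save("side3.png",im[170:420,180:420].repeat(2,0).repeat(2,1))
for t in ["cap0","tray_lip","tray_grip"]:
  for r in nets.place_of("side",t)[:5]:
    u,v=np.round(r["xy"]).astype(int); print(t,round(r["conf"],2),u,v,p[v,u].round(3))
E
```

```text
pos [ 0.5059 -0.2822  0.2219] az -91.69 tilt z [ 0.0065  0.012  -0.9999] clock 7.67 grip 0.301 F [-0.42 -0.66  0.38] M [-0.12  0.07 -0.02]
[0.0051, -0.0014, -0.0001, 0.31]
cap0 0.92 306 267 [ 0.538 -0.248  0.151]
cap0 0.87 270 300 [ 0.466 -0.321  0.149]
cap0 0.8 269 273 [ 0.47  -0.253  0.149]
cap0 0.79 145 384 [ 0.247 -0.367  0.028]
cap0 0.65 316 301 [ 0.541 -0.332  0.148]
tray_lip 0.87 297 341 [ 0.502 -0.382  0.116]
tray_grip 0.65 294 246 [ 0.506 -0.312  0.251]
```

View pics/side3.png

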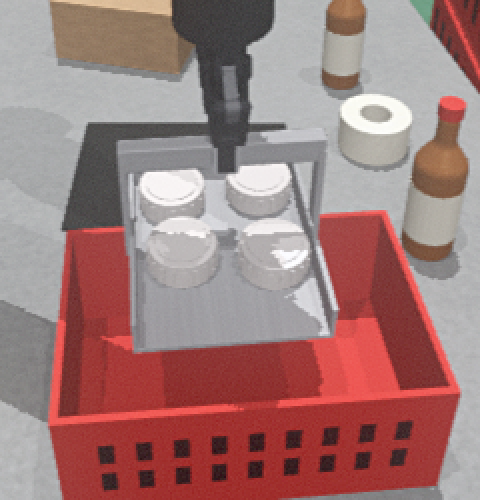

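The tray is still level: the rim pivots it, so the bar must travel forward and down to tip, and the front finger is holding it back. I follow that arc with the gripper.

apply_moves --pt "0.002 0.01 0.004 0 0.38" --pt "0.001 0.01 0.004 0 0.38" --pt "0.001 0.009 0.0055 0 0.37" --pt "0.001 0.009 0.006 0 0.37"

```text
clock: 8.2
position: [0.5112, -0.3224, 0.2012]
ee_rot: [1.0, -0.013, 0.004, -0.006]
ft_force: [-0.8, -0.8, -1.2]
grip_width: 0.308
```

Run:
```python
from h import *
plan(.511,-.32,.202,-92)
im,p=cloud("side")
for t in ["cap0","tray_lip","tray_grip"]:
  for r in nets.place_of("side",t)[:5]:
    u,v=np.round(r["xy"]).astype(int); print(t,round(r["conf"],2),u,v,p[v,u].round(3))
im,p=cloud("top"); X,Y,z=p[...,0],p[...,1],p[...,2]
# profile of tray along y: side-wall tops / back
for y in np.arange(-.42,-.1,.02):
    m=(abs(Y-y)<.01)&(X>.435)&(X<.60)&(z>.02); print(round(y,2),m.sum(),np.nanmedian(z[m]).round(3) if m.any() else "")
```

```text
pos [ 0.5112 -0.3224  0.2012] az -91.54 tilt z [ 0.0084  0.0122 -0.9999] clock 8.2 grip 0.308 F [-0.77 -0.85 -1.18] M [-0.19  0.05 -0.02]
[-0.0002, -0.0024, -0.0008, 0.46]
cap0 0.91 142 386 [ 0.243 -0.369  0.027]
cap0 0.77 272 306 [ 0.469 -0.313  0.127]
cap0 0.71 318 311 [ 0.546 -0.33   0.123]
cap0 0.6 306 262 [ 0.513 -0.382  0.277]
cap0 0.56 267 270 [ 0.462 -0.334  0.227]
tray_lip 0.98 297 355 [ 0.511 -0.327  0.009]
tray_grip 0.7 298 356 [ 0.513 -0.328  0.007]
tray_grip 0.59 295 271 [ 0.499 -0.372  0.254]
-0.42 0 
-0.4 0 
-0.38 84 0.584
-0.36 380 0.589
-0.34 826 0.589
-0.32 1379 0.588
-0.3 1566 0.582
-0.28 1654 0.558
-0.26 1194 0.598
-0.24 974 0.576
-0.22 741 0.165
-0.2 491 0.169
-0.18 64 0.15
-0.16 0 
-0.14 0 
-0.12 0
```

apply_moves --pt "0 0.008 0.006 0 0.36" --pt "0 0.008 0.007 0 0.36" --pt "0 0.006 0.006 0 0.35" --pt "0 0.004 0.004 0 0.34"

```text
clock: 8.78
position: [0.5116, -0.3482, 0.1772]
ee_rot: [1.0, -0.012, 0.005, -0.007]
ft_force: [0.1, -1.7, -1.9]
grip_width: 0.327
```

Run:
```python
from h import *
plan(.511,-.346,.174,-92)
im,p=cloud("side");save("side4.png",im[170:420,180:420].repeat(2,0).repeat(2,1))
```

```text
pos [ 0.5116 -0.3482  0.1772] az -91.39 tilt z [ 0.0103  0.013  -0.9999] clock 8.78 grip 0.327 F [ 0.15 -1.71 -1.92] M [-0.28  0.01 -0.01]
[-0.0007, -0.0022, 0.0032, 0.61]
```

View pics/side4.png

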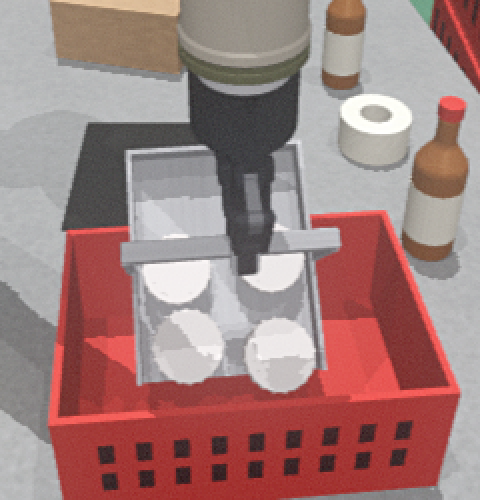

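Caps are sliding: the front pair is over the lip. I hold and let them go.

apply_moves --pt "0 0 0.001 0 0.34" --pt "0 0 0.001 0 0.34" --pt "0 0 0 0 0.34" --pt "0 0 0 0 0.34"

```text
clock: 9.17
position: [0.5112, -0.3503, 0.1741]
ee_rot: [1.0, -0.013, 0.005, -0.005]
ft_force: [0.2, -1.8, -0.5]
grip_width: 0.327
```

Run:
```python
from h import *
plan(.511,-.346,.174,-92)
im,p=cloud("side");save("side5.png",im[170:420,180:420].repeat(2,0).repeat(2,1))
```

```text
pos [ 0.5112 -0.3503  0.1741] az -91.52 tilt z [ 0.0098  0.0107 -0.9999] clock 9.17 grip 0.327 F [ 0.24 -1.8  -0.52] M [-0.62 -0.1  -0.04]
[-0.0003, -0.0043, 0.0001, 0.48]
```

View pics/side5.png

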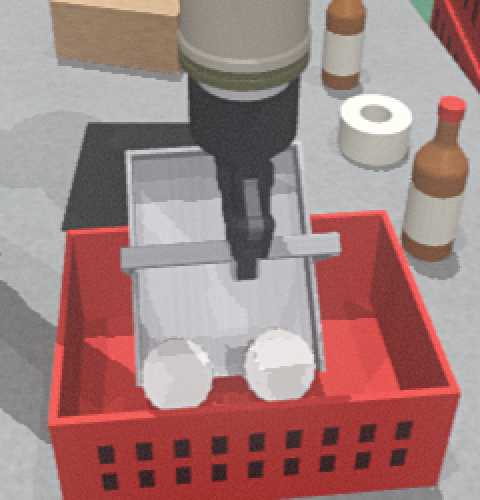

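apply_moves --pt "0 0 0 0 0.34" --pt "0 0 0 0 0.34" --pt "0 0 0 0 0.34" --pt "0 0 0 0 0.34"

```text
clock: 9.55
position: [0.5113, -0.3499, 0.1747]
ee_rot: [1.0, -0.013, 0.005, -0.005]
ft_force: [0.9, -3.2, -0.5]
grip_width: 0.331
```

Run:
```python
from h import *
plan(.511,-.346,.174,-92)
im,p=cloud("side");b=im[170:420,180:420].repeat(2,0).repeat(2,1)
im,p=cloud("top"); t=im[135:270,330:450]; t=cv2.resize(t,None,fx=2.6,fy=3.7037,interpolation=3); save("both6.png",np.hstack([b,t]))
print([(np.round(r["xy"]).tolist(),round(r["conf"],2)) for r in nets.place_of("top","cap0")])
```

```text
pos [ 0.5113 -0.3499  0.1747] az -91.48 tilt z [ 0.0103  0.0106 -0.9999] clock 9.55 grip 0.331 F [ 0.86 -3.22 -0.51] M [-0.57  0.02  0.03]
[-0.0004, -0.0039, 0.0007, 0.52]
[([388.0, 224.0], 0.66), ([386.0, 195.0], 0.64), ([402.0, 202.0], 0.23)]
```

View pics/both6.png

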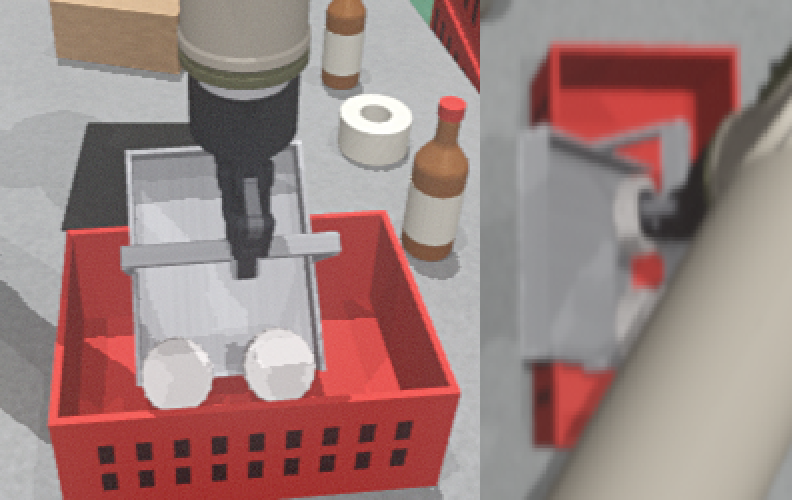

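The front pair is in; the back pair is hung at the lip, apparently resting on the first two, since the lip is low in the crate. I ease the tilt back a little to raise the lip so they can drop.

apply_moves --pt "0 -0.004 -0.004 0 0.34" --pt "0 -0.004 -0.005 0 0.34" --pt "0 -0.003 -0.004 0 0.34" --pt "0 0 0 0 0.34"

```text
clock: 10.03
position: [0.5119, -0.3397, 0.1892]
ee_rot: [1.0, -0.013, 0.006, -0.004]
ft_force: [-1.3, -2.6, -0.4]
grip_width: 0.333
```

Run:
```python
from h import *
plan(.511,-.338,.187,-92)
im,p=cloud("side");b=im[170:420,180:420].repeat(2,0).repeat(2,1)
save("s7.png",b)
print([(np.round(r["xy"]).tolist(),round(r["conf"],2),p[int(r["xy"][1]),int(r["xy"][0])].round(3).tolist()) for t in ("cap0","tray_lip") for r in nets.place_of("side",t)])
```

```text
pos [ 0.5119 -0.3397  0.1892] az -91.52 tilt z [ 0.0121  0.0085 -0.9999] clock 10.03 grip 0.333 F [-1.3  -2.58 -0.43] M [-0.51  0.17 -0.03]
[-0.001, -0.0017, 0.0022, 0.48]
[([317.0, 351.0], 0.93, [0.535, -0.381, 0.086]), ([143.0, 384.0], 0.68, [0.244, -0.366, 0.027]), ([267.0, 357.0], 0.62, [0.452, -0.379, 0.083]), ([268.0, 358.0], 0.59, [0.453, -0.379, 0.081])]
```

View pics/s7.png

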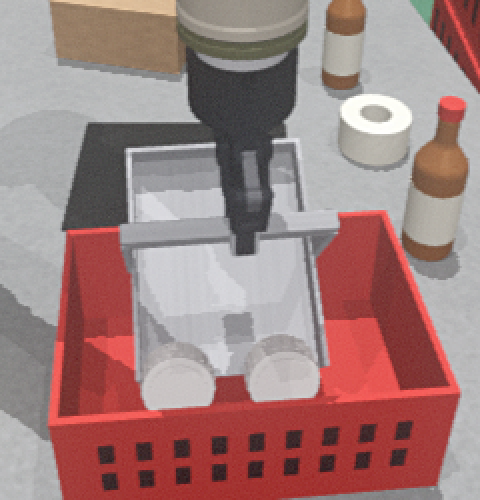

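The two caps have tipped over the lip, nearly upright. I continue, relying on depth and the networks from now on.

apply_moves --pt "0 -0.004 -0.004 0 0.34" --pt "0 -0.004 -0.004 0 0.34" --pt "0 -0.003 -0.003 0 0.34" --pt "0 0 0 0 0.34"

```text
clock: 10.52
position: [0.512, -0.3296, 0.2001]
ee_rot: [1.0, -0.014, 0.006, -0.004]
ft_force: [-0.2, -2.4, 2.4]
grip_width: 0.327
```

```bash
cat >> h.py <<'E'
def report():
    for c in ("side","top"):
        im,p=cloud(c); g=im.astype(int); X,Y,Z=p[...,0],p[...,1],p[...,2]
        for t in ("cap0","tray_lip"):
            print(c,t,[(np.round(r["xy"]).astype(int).tolist(),round(r["conf"],2),p[min(int(r["xy"][1]),419),min(int(r["xy"][0]),559)].round(3).tolist()) for r in nets.place_of(c,t)])
        m=(X>.37)&(X<.65)&(Y<-.25)&(Y>-.44)&(Z<.14)&(g.min(-1)>150)
        n,l,s,ce=cv2.connectedComponentsWithStats(m.astype(np.uint8))
        for i in range(1,n):
            if s[i,4]>25: q=p[l==i]; print("  white",s[i].tolist(),np.nanmedian(q,0).round(3),"z",np.nanpercentile(q[:,2],[5,95]).round(3),"y",np.nanpercentile(q[:,1],[5,95]).round(3))
E
python3 - <<'E'
from h import *
plan(.511,-.33,.2,-92); report()
E
```

```text
pos [ 0.512  -0.3296  0.2001] az -91.6 tilt z [ 0.0122  0.0069 -0.9999] clock 10.52 grip 0.327 F [-0.2  -2.38  2.41] M [-0.58  0.1   0.04]
[-0.001, 0.0005, 0.0001, 0.4]
side cap0 [([318, 353], 0.88, [0.533, -0.39, 0.091]), ([268, 360], 0.83, [0.454, -0.395, 0.094]), ([146, 385], 0.64, [0.249, -0.369, 0.028]), ([298, 366], 0.45, [0.508, -0.35, 0.009])]
side tray_lip [([296, 355], 0.69, [0.503, -0.369, 0.065])]
  white [246, 281, 95, 94, 7056] [ 0.501 -0.33   0.091] z [0.068 0.119] y [-0.397 -0.265]
  white [335, 295, 11, 55, 119] [ 0.58  -0.353  0.108] z [0.091 0.129] y [-0.383 -0.311]
top cap0 [([213, 135], 0.71, [0.713, 0.155, 0.09])]
top tray_lip [([396, 206], 0.67, [0.501, -0.365, 0.068])]
  white [360, 179, 21, 52, 898] [ 0.499 -0.278  0.11 ] z [0.095 0.124] y [-0.306 -0.253]
  white [384, 206, 7, 11, 49] [ 0.489 -0.335  0.08 ] z [0.075 0.085] y [-0.345 -0.327]
```

apply_moves --pt "0 -0.005 0 0 0.34" --pt "0 -0.006 0 0 0.34" --pt "0 -0.006 0 0 0.34" --pt "0 0 0 0 0.34"

```text
clock: 11.15
position: [0.5113, -0.314, 0.1995]
ee_rot: [1.0, -0.016, 0.005, -0.003]
ft_force: [-0.5, -2.2, 1.1]
grip_width: 0.329
```

Run:
```python
from h import *
plan(.511,-.33,.2,-92); report()
```

```text
pos [ 0.5113 -0.314   0.1995] az -91.8 tilt z [ 0.0109  0.005  -0.9999] clock 11.15 grip 0.329 F [-0.48 -2.17  1.05] M [-0.34 -0.02  0.02]
[0.0002, 0.016, -0.0005, 0.2]
side cap0 [([318, 355], 0.84, [0.534, -0.394, 0.092]), ([269, 360], 0.78, [0.456, -0.393, 0.093]), ([147, 384], 0.76, [0.251, -0.368, 0.028])]
side tray_lip [([296, 351], 0.56, [0.5, -0.375, 0.086])]
  white [248, 276, 95, 99, 7083] [ 0.502 -0.333  0.097] z [0.079 0.122] y [-0.403 -0.259]
  white [335, 291, 5, 19, 34] [ 0.581 -0.32   0.134] z [0.129 0.139] y [-0.333 -0.303]
  white [245, 301, 4, 49, 99] [ 0.425 -0.348  0.123] z [0.111 0.135] y [-0.38  -0.308]
  white [339, 311, 8, 32, 90] [ 0.58  -0.366  0.118] z [0.11  0.126] y [-0.386 -0.342]
top cap0 [([273, 216], 0.36, [0.488, -0.011, 0.003])]
top tray_lip [([400, 206], 0.63, [0.432, -0.193, 0.596]), ([325, 132], 0.26, [0.725, -0.167, 0.074])]
  white [360, 178, 28, 53, 946] [ 0.496 -0.277  0.115] z [0.101 0.124] y [-0.317 -0.252]
```

The two caps stand upright off the tray (unchanged while the lip rises). I level the tray and draw it back so that they fall flat.

apply_moves --pt "0 -0.008 -0.003 0 0.34" --pt "0 -0.008 -0.004 0 0.34" --pt "0 -0.006 -0.004 0 0.4" --pt "0 -0.004 -0.002 0 0.5" --pt "0 -0.002 0 0 0.6"

```text
clock: 11.87
position: [0.5115, -0.2851, 0.2141]
ee_rot: [1.0, -0.017, 0.005, -0.002]
ft_force: [-0.4, -0.4, -0.2]
grip_width: 0.202
```

Run:
```python
from h import *
plan(.511,-.33,.2,-92); report()
```

```text
pos [ 0.5115 -0.2851  0.2141] az -91.93 tilt z [ 0.0104  0.0042 -0.9999] clock 11.87 grip 0.202 F [-0.37 -0.44 -0.15] M [-0.21  0.01  0.03]
[0.0005, 0.0224, 0.007, 0.04]
[0.0005, 0.0224, 0.007, 0.04]
side cap0 [([144, 381], 0.98, [0.245, -0.362, 0.029]), ([271, 362], 0.81, [0.459, -0.365, 0.048]), ([316, 354], 0.6, [0.536, -0.364, 0.055]), ([290, 243], 0.23, [0.498, -0.325, 0.269])]
side tray_lip [([299, 341], 0.84, [0.505, -0.383, 0.119])]
  white [248, 277, 97, 66, 4483] [ 0.505 -0.332  0.122] z [0.119 0.125] y [-0.378 -0.257]
  white [301, 339, 35, 31, 883] [ 0.542 -0.364  0.055] z [0.044 0.065] y [-0.382 -0.346]
  white [248, 344, 34, 31, 878] [ 0.449 -0.357  0.048] z [0.038 0.058] y [-0.377 -0.336]
top cap0 [([373, 203], 0.29, [0.504, -0.285, 0.119])]
top tray_lip []
  white [360, 177, 20, 53, 596] [ 0.491 -0.266  0.123] z [0.12  0.126] y [-0.296 -0.251]
```

apply_moves --pt "0 0 0 0 1" --pt "0 0 0 0 1" --pt "0 0 -0.001 0 1" --pt "0 0 -0.006 0 1" --pt "0 0 -0.012 0 1"

```text
clock: 12.58
position: [0.5092, -0.2846, 0.2304]
ee_rot: [1.0, -0.018, 0.002, -0.005]
ft_force: [0.1, 0.7, -3.7]
grip_width: 0.179
```

apply_moves --pt "0 0 -0.015 0 1" --pt "0 0 -0.015 0 1" --pt "0 0 0 0 1"

```text
clock: 12.83
position: [0.5085, -0.286, 0.2644]
ee_rot: [1.0, -0.019, 0.002, -0.004]
ft_force: [-0.3, -0.3, -3.2]
grip_width: 0.182
```

Run:
```python
from h import *
plan(.505,-.13,.26,-92); report()
im,p=cloud("top"); X,Y,z=p[...,0],p[...,1],p[...,2]; g=im.astype(int)
red=(g[...,0]>110)&(g[...,1]<70)&(Y<-.15)&(Y>-.55)&(X>.2)&(X<.8)&(z>.112)&(z<.135); q=p[red]
print("rim",q.min(0),q.max(0))
```

```text
pos [ 0.5085 -0.286   0.2644] az -92.14 tilt z [ 0.0033  0.0078 -1.    ] clock 12.83 grip 0.182 F [-0.28 -0.33 -3.25] M [-0.09  0.03  0.01]
[-0.0023, -0.0389, 0.0011, -0.03]
[-0.0023, -0.0389, 0.0011, -0.03]
[-0.0023, -0.0389, 0.0011, -0.03]
[-0.0023, -0.0389, 0.0011, -0.03]
side cap0 [([146, 384], 0.87, [0.247, -0.366, 0.027]), ([270, 364], 0.75, [0.459, -0.358, 0.032]), ([316, 360], 0.69, [0.538, -0.361, 0.035])]
side tray_lip [([296, 320], 0.67, [0.519, -0.251, 0.017])]
  white [301, 338, 33, 33, 810] [ 0.545 -0.348  0.033] z [0.019 0.035] y [-0.368 -0.319]
  white [253, 340, 33, 34, 831] [ 0.458 -0.344  0.033] z [0.016 0.035] y [-0.363 -0.312]
top cap0 [([274, 219], 0.46, [0.482, -0.014, 0.004])]
top tray_lip []
rim [ 0.36725009 -0.4157925   0.11233431] [ 0.65995645 -0.23975397  0.12333865]
```

apply_moves --pt "-0.001 -0.02 0 0 1" --pt "-0.002 -0.035 0 0 1" --pt "-0.002 -0.038 0 0 1" --pt "-0.002 -0.038 0 0 1" --pt "-0.002 -0.03 0 -3 1"

```text
clock: 13.6
position: [0.5016, -0.127, 0.2589]
ee_rot: [1.0, -0.0, -0.003, -0.002]
ft_force: [0.7, -0.0, -4.7]
grip_width: 0.176
```

Run:
```python
from h import *
plan(.49,-.0244,.25,-7.3)
```

```text
pos [ 0.5016 -0.127   0.2589] az -90.03 tilt z [-0.0055  0.0036 -1.    ] clock 13.6 grip 0.176 F [ 0.74 -0.01 -4.65] M [ 0.02 -0.02  0.01]
[-0.001, -0.0085, 0.0007, -6.89]
[0.0001, -0.0086, 0.0007, -6.89]
[0.0011, -0.0085, 0.0007, -6.89]
[0.0021, -0.0083, 0.0007, -6.89]
[0.0031, -0.008, 0.0007, -6.89]
[0.004, -0.0076, 0.0007, -6.89]
[0.0049, -0.0071, 0.0007, -6.89]
[0.0057, -0.0064, 0.0007, -6.89]
[0.0065, -0.0057, 0.0007, -6.89]
[0.0071, -0.0049, 0.0007, -6.89]
[0.0076, -0.004, 0.0007, -6.89]
[0.008, -0.003, 0.0007, -6.89]
```

apply_moves --pt "-0.001 -0.0085 0.001 -5 1" --pt "0 -0.0085 0.001 -6.9 1" --pt "0.001 -0.0085 0.001 -6.9 1" --pt "0.002 -0.0083 0.001 -6.9 1" --pt "0.003 -0.008 0.001 -6.9 1"

```text
clock: 14.02
position: [0.4962, -0.074, 0.2522]
ee_rot: [0.956, 0.292, -0.003, -0.004]
ft_force: [-0.3, -0.9, -3.2]
grip_width: 0.18
```

apply_moves --pt "0.004 -0.0076 0.001 -6.9 1" --pt "0.005 -0.007 0.001 -6.9 1" --pt "0.0055 -0.0065 0.001 -6.9 1" --pt "0.0065 -0.006 0.001 -6.9 1" --pt "0.007 -0.005 0.001 -6.9 1"

```text
clock: 14.43
position: [0.4891, -0.0292, 0.2453]
ee_rot: [0.82, 0.572, -0.003, -0.006]
ft_force: [-0.5, -0.6, -2.6]
grip_width: 0.181
```

Run:
```python
from h import *
plan(.49,-.0244,.15,-7.3)
```

```text
pos [ 0.4891 -0.0292  0.2453] az -20.23 tilt z [-0.0106  0.0062 -0.9999] clock 14.43 grip 0.181 F [-0.45 -0.6  -2.64] M [ 0.01 -0.07  0.06]
[0.0016, -0.0003, 0.0318, -4.31]
[0.0016, -0.0001, 0.0318, -4.31]
[0.0016, -0.0, 0.0318, -4.31]
```

apply_moves --pt "0.002 0 0.015 -4.5 1" --pt "0.001 0 0.025 -4.5 1" --pt "0.001 0 0.03 -4 1" --pt "0.001 0 0.025 0 1" --pt "0 0 0.015 0 1"

```text
clock: 14.85
position: [0.4907, -0.0208, 0.1334]
ee_rot: [0.742, 0.67, 0.001, -0.005]
ft_force: [-0.5, 0.5, -2.7]
grip_width: 0.181
```

Run:
```python
from h import *
plan(.49,-.0244,.10,-7.3)
im,p=cloud("top"); z=p[...,2]; X=p[...,0]; Y=p[...,1]
for lo,hi in [(.03,.07),(.03,.1)]:
    m=(z>lo)&(z<hi)&(X>.33)&(X<.65)&(abs(Y+.03)<.15); q=p[m]
    if len(q): print(len(q),cv2.minAreaRect((q[:,:2]*1000).astype(np.float32)),q.min(0),q.max(0))
for t in ("tray","tray_lip","mat"): print(t,[(r["xy"],r["conf"]) for r in nets.place_of("top",t)])
```

```text
pos [ 0.4907 -0.0208  0.1334] az -5.86 tilt z [-0.0045  0.009  -0.9999] clock 14.85 grip 0.181 F [-0.52  0.53 -2.72] M [-0.02  0.02 -0.05]
[-0.0037, -0.0003, 0.0334, 1.44]
130 ((487.81011962890625, 49.14727020263672), (11.085519790649414, 184.3325958251953), 88.55799102783203) [0.3956001  0.04167521 0.0388476 ] [0.57981759 0.05612193 0.069683  ]
207 ((488.804931640625, 50.04325485229492), (13.01216983795166, 186.2722930908203), 88.52703857421875) [0.3956001  0.04145018 0.0388476 ] [0.58175093 0.05863733 0.08810262]
tray []
tray_lip [([404.1, 193.0], 0.25)]
mat [([325.3, 136.8], 0.53)]
```

Run:
```python
from h import *
im,p=cloud("wrist"); z=p[...,2]; X=p[...,0]; Y=p[...,1]
m=(z>.032)&(z<.085)&(X>.33)&(X<.65)&(abs(Y+.03)<.15); q=p[m]
print(len(q),cv2.minAreaRect((q[:,:2]*1000).astype(np.float32)),q.min(0),q.max(0))
b=(z>.125)&(z<.175)&(X>.43)&(X<.56)&(abs(Y+.03)<.12); q=p[b]; print(q.min(0),q.max(0))
d=(im.max(-1)<60)&(z<.015)&(X>.3)&(X<.7)&(abs(Y+.03)<.2); q=p[d]; print("mat",len(q),cv2.minAreaRect((q[:,:2]*1000).astype(np.float32)))
save("w9.png",im)
```

```text
57904 ((489.54864501953125, -24.357215881347656), (161.369873046875, 200.912109375), 84.04154968261719) [ 0.3820346  -0.11442836  0.04281568] [0.59734497 0.06219057 0.08178006]
[ 0.47103292 -0.05673165  0.12743867] [0.51341129 0.05648622 0.17499979]
mat 21869 ((490.661376953125, -22.525100708007812), (208.59317016601562, 268.9458312988281), 82.15174102783203)
```

View pics/w9.png

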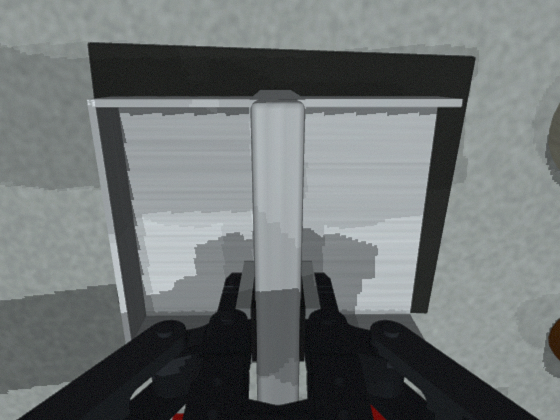

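The tray is empty and level above the mat, measured within 2 mm of the mat's middle. Lowering it.

apply_moves --pt "0.001 0.001 0.01 0.9 1" --pt "0 0.001 0.012 0.9 1" --pt "0 0 0.006 0 1" --pt "0 0 0.003 0 1"

```text
clock: 15.43
position: [0.4981, -0.0195, 0.1076]
ee_rot: [0.754, 0.656, 0.007, -0.002]
ft_force: [0.2, 0.1, -2.8]
grip_width: 0.178
```

```bash
python3 -c "
from h import *
plan(.4917,-.019,.098,-7.6)"
```

```text
pos [ 0.4981 -0.0195  0.1076] az -7.96 tilt z [ 0.0071  0.0119 -0.9999] clock 15.43 grip 0.178 F [ 0.17  0.07 -2.85] M [-0.02  0.02  0.03]
[-0.0004, -0.0065, 0.0096, -0.36]
```

apply_moves --pt "0 -0.005 0.002 0 1" --pt "0 -0.002 0.002 0 1" --pt "0 0 0.002 0 1"

```text
clock: 15.68
position: [0.4902, -0.0187, 0.1002]
ee_rot: [0.755, 0.656, 0.006, -0.002]
ft_force: [-0.6, 1.4, -1.5]
grip_width: 0.175
```

apply_moves --pt "0 0 0.0015 0 1"

```text
clock: 15.77
position: [0.4902, -0.0184, 0.0991]
ee_rot: [0.754, 0.656, 0.006, -0.002]
ft_force: [-14.3, -0.1, 29.0]
grip_width: 0.177
```

apply_moves --pt "0 0 0.0015 0 1"

```text
clock: 15.85
position: [0.4902, -0.0184, 0.099]
ee_rot: [0.754, 0.656, 0.006, -0.003]
ft_force: [-18.7, -0.8, 33.7]
grip_width: 0.178
```

```bash
python3 -c "
from h import *
plan(.4917,-.019,.098,-7.6)"
```

```text
pos [ 0.4902 -0.0184  0.099 ] az -7.96 tilt z [ 0.0055  0.0128 -0.9999] clock 15.85 grip 0.178 F [-18.69  -0.76  33.65] M [-0.31  3.6   0.01]
[-0.0004, 0.0016, 0.001, -0.36]
```

apply_moves --pt "0 0 -0.0008 0 1" --pt "0 0 0 0 0.6" --pt "0 0 0 0 0.2" --pt "0 0 0 0 -0.5" --pt "0 0 0 0 -1"

```text
clock: 16.27
position: [0.492, -0.0183, 0.1018]
ee_rot: [0.754, 0.656, 0.008, -0.002]
ft_force: [1.0, 0.2, 0.3]
grip_width: 0.615
```

apply_moves --pt "0 0 0 0 -1" --pt "0 0 -0.02 0 -1" --pt "0 0 -0.035 0 -1" --pt "0 0 -0.04 0 -1" --pt "0 0 -0.04 0 -1"

```text
clock: 16.68
position: [0.4858, -0.0206, 0.2332]
ee_rot: [0.755, 0.656, 0.001, -0.005]
ft_force: [1.2, 0.3, 0.4]
grip_width: 0.997
```

apply_moves --pt "0.02 -0.02 -0.03 0 -1" --pt "0.035 0 0 0 -1" --pt "0.04 0 0 0 -1" --pt "0.04 0 0 0 -1" --pt "0.03 0 0 0 -1"

```text
clock: 17.1
position: [0.494, 0.143, 0.2792]
ee_rot: [0.76, 0.65, 0.011, -0.002]
ft_force: [-0.4, -0.3, -0.1]
grip_width: 0.998
```

Run:
```python
from h import *
plan(.49,.1,.26,-7.6); report()
im,p=cloud("top"); X,Y,z=p[...,0],p[...,1],p[...,2]; g=im.astype(int); save("topF.png",im)
p0=np.load("top0.npy"); 
def rect(m,n): 
    q=p[m]; print(n,len(q),cv2.minAreaRect((q[:,:2]*1000).astype(np.float32)))
R0=(X>.3)&(X<.7)&(abs(Y+.03)<.17)
rect(R0&(z>.012)&(z<.05),"tray"); rect(R0&(z>.115)&(z<.16),"bar")
rect((g[...,0]>110)&(g[...,1]<70)&(Y<-.15)&(Y>-.55)&(X>.2)&(X<.8)&(z>.112)&(z<.135),"rim")
for t in ("cap0","carton","bottle_a","label_roll"):
  for r in nets.place_of("top",t)[:5]: print(t,np.round(r["xy"]).tolist(),round(r["conf"],2))
```

```text
pos [0.494  0.143  0.2792] az -8.88 tilt z [ 0.0137  0.0181 -0.9997] clock 17.1 grip 0.998 F [-0.45 -0.25 -0.11] M [-0.   -0.01  0.02]
[-0.0216, 0.0013, 0.0096, -0.64]
[-0.0216, 0.0011, 0.0096, -0.64]
side cap0 [([149, 382], 0.96, [0.254, -0.365, 0.029]), ([315, 360], 0.95, [0.538, -0.358, 0.033]), ([270, 368], 0.85, [0.457, -0.364, 0.033])]
side tray_lip [([312, 257], 0.64, [0.588, -0.05, 0.011])]
  white [299, 337, 36, 34, 950] [ 0.543 -0.347  0.033] z [0.016 0.035] y [-0.368 -0.316]
  white [252, 340, 35, 34, 979] [ 0.459 -0.342  0.033] z [0.015 0.035] y [-0.363 -0.311]
top cap0 [([407, 221], 0.89, [0.461, -0.402, 0.036]), ([381, 195], 0.86, [0.543, -0.332, 0.029]), ([382, 224], 0.74, [0.454, -0.328, 0.035]), ([403, 193], 0.63, [0.547, -0.397, 0.033]), ([386, 295], 0.63, [0.249, -0.33, 0.027])]
top tray_lip [([281, 183], 0.67, [0.586, -0.04, 0.012])]
  white [372, 184, 21, 21, 328] [ 0.543 -0.337  0.032] z [0.027 0.036] y [-0.362 -0.313]
  white [396, 185, 20, 20, 321] [ 0.541 -0.408  0.032] z [0.027 0.036] y [-0.432 -0.385]
  white [397, 209, 20, 21, 331] [ 0.467 -0.406  0.032] z [0.027 0.036] y [-0.43  -0.382]
  white [372, 213, 21, 20, 334] [ 0.457 -0.332  0.032] z [0.028 0.036] y [-0.356 -0.308]
tray 432 ((542.2467041015625, -34.60490417480469), (165.87582397460938, 306.72686767578125), 81.9295425415039)
bar 416 ((489.28948974609375, -26.384506225585938), (167.84872436523438, 16.424163818359375), 81.91606140136719)
rim 422 ((510.5846862792969, -342.41217041015625), (197.15557861328125, 293.6519470214844), 87.8693618774414)
cap0 [380.0, 224.0] 0.95
cap0 [404.0, 193.0] 0.91
cap0 [386.0, 293.0] 0.9
cap0 [406.0, 219.0] 0.86
cap0 [381.0, 194.0] 0.72
carton [161.0, 233.0] 0.86
bottle_a [322.0, 134.0] 0.9
bottle_a [215.0, 133.0] 0.85
label_roll [266.0, 136.0] 0.79
```

```bash
python3 -c "
from h import *
print(workorder.hand_in())"
```

```text
the job is handed in; nothing more can be done
None
```

All four caps are in the red crate, and the empty tray stands back on the mat; I handed the job in with about 17 s on the clock.

**How it was done**
- I lifted the tray by its bar, turned it to the crate and rested the lip on the rim.
- The moves allow no tilting of the tool. I advanced the tray over the rim, loosened the grip and let it pivot on the rim while the gripper followed the arc.
- I then levelled the tray by closing the grip, lifted it and set it down again.

**Last checks, by top-camera depth**
- **Caps:** all four lie flat on the crate floor, tops at about 0.032 m.
- **Crate:** its rim is within 0.5 mm of where it started.
- **Tray:** the bar centre is about 3 mm from the middle of the mat and square to it within half a degree.
- **Bystanders:** the networks put the carton, bottles and label roll at practically their starting pixels. I did not measure them further.

**What was not clean**
- The first touch on the rim pressed with about 12 N for a quarter of a second before I eased it to a light rest.
- Advancing the tray, I raised it about 1 mm, so rim contact may have broken briefly before tipping.
- The back pair of caps hung upright against the lip. They dropped only once I eased the tilt back and withdrew the tray, which stayed on the rim.
- Setting the tray down peaked at about 39 N at the wrist before I let go.
- The final depth fit of the tray's whole outline was spoiled by other points in the region, so the position above comes from the bar.
- The viewer's limit of 12 pictures was used up, so I checked the end state by numbers only.

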